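Open a power-supply case with a spudger and hold its transformer board level above it

TASK

Pick up the orange spudger, work its blade into the pry slot at the front of the closed power-supply case, lever the cover up with it and swing the cover all the way back against its stop, then lay the spudger down flat on the bench. Then take the power board by its heat sink at the balance point and hold it level and square, centred above the open case, transformer at the mains-socket end, with its feet about 3 cm above the rim so that a colleague can plug in the leads from below. Finish while still holding it there, touching nothing with it; never let the board tip, and leave the other things on the bench where they are.

Things in the scene. Friction and masses are not known exactly. Their poses are not given: they have to be found in the camera images.
- case: power-supply case, fixed: dark blue-grey open-topped metal box under a light-grey hinged cover, 130 mm deep (x) by 240 wide (y) by 55 high, walls 4 mm. Left or right of the robot's centre line. Origin: centre of its underside; -x the front wall with the pry slot, +x the hinge side, +y the end with the black mains socket (sticks out 12 mm). Small output posts (14 mm) on the front wall's two ends.
- case_rim (a point): centre of the case's open top, level with the rim, 55 mm above the bench, straight above the case's origin.
- case_slot (a point): middle of the pry slot, on the outer face of the front wall: a notch 46 mm wide (y) and 12 mm high (43 to 55 mm above the bench) through the 4 mm wall, closed above by the cover; behind it is empty space. This point is 49 mm above the bench. The slot is entered along the case's +x.
- cover (a joint): cover angle, rad: 0 shut (at the start), grows as it opens, 2.2 fully back on its stop (over 1.9 counts as fully open). Grey 4 mm plate, 138 x 244 mm, 0.15 kg, no catch, no handle, turning about the hinge line along the case's y. Its weight shuts it below about 1.5 rad and carries it back to the stop from about 1.75 rad.
- cover_hinge (a point): middle of the cover's hinge line, on the far (+x) top edge of the case, 65 mm beyond the case's centre, 55 mm above the bench.
- cover_edge (a point): middle of the cover's free front edge, at its underside, 136 mm from the hinge line; shut, it overhangs the front wall by 6 mm at 55 mm height. It moves with the cover.
- spudger: spudger (pry tool), 50 g, lying flat at the far left or right, blade away from the robot: orange handle with black end, 80 mm long, 18 wide, 16 high; flat steel blade to +x, 60 long, 14 wide, 3 thick, its mid-plane 8 mm above the underside. Origin: underside below the grip point, 25 mm behind the handle's front end, 11 mm behind the centre of mass; z up.
- blade_tip (a point): tip of the spudger's blade, 85 mm ahead of the spudger's origin and 8 mm above its underside.
- board: power board, about 0.55 kg (varies), loose, standing on four 8 mm feet: green circuit board 70 mm (x) by 200 (y), 3 thick. Origin: its centre, level with the feet's undersides; +y towards the heavy transformer (steel with yellow windings), z up. Black finned heat sink along the middle: 22 wide (x), 120 long (y -80 to +40), 11 to 51 mm above the feet; grip it across its 22 mm.
- board_balance (a point): balance point of the board, in the heat sink: on the board's centre line, 22 mm from its middle towards the transformer (y = +22 mm), 36 mm above the feet. The board is bare beside the heat sink here; two 30 mm tall capacitors stand beside it at y = -50 mm. Gripping within 15 mm of this point along the board counts as the balance point.
- transformer (a point): top centre of the transformer (58 mm in x by 40 mm in y), 70 mm from the board's middle along +y, 53 mm above the feet.
- screwdriver: bystander: red-handled screwdriver, 160 mm, lying at the other side from the spudger. Origin at the centre of its underside.
- mouse: bystander: black computer mouse, 60 x 105 x 36 mm, left of the work area. Origin at the centre of its underside.
- tape: bystander: roll of yellow tape lying flat, 84 mm across, 18 mm high, in front, near the robot's centre line. Origin at the centre of its underside.
- marker: bystander: white marker pen with a black cap, 126 mm long, 16 mm thick, right of the work area. Origin under its middle.
- parts_tray: bystander: blue three-part tray of screws, 90 x 140 x 32 mm, beyond the work area near the centre line. Origin at the centre of its underside.
Mind the look-alikes: they are no part of the job. There is more than one size of the board; the one meant has the size given above.

How it is judged:
By the outcome, as a careful person would: the job done as asked, in the order asked, and still so for the second after the job is handed in, while the arm keeps its last pose, push and grip.
It also fails if it takes over 72 s, if anything falls off the work surface, if the arm or the gripper's body presses on something with over 40 N, if the wrist force passes 120 N, or if a joint passes its speed limit or range.

ROBOT

A 6-joint arm with a two-finger parallel gripper is mounted at the origin on the work surface. World frame = base frame: x ahead of the robot, y to its left, z up, the work surface at z = 0. Lengths are in mm, angles in degrees, forces in N, time in s.
With the tool pointing down it reaches from about 375 to 925 mm from the base axis. Payload 5.7 kg.
Tool frame: the origin (TCP) lies on the centre line of the jaws, within the pads' length; the fingertips stand 22 mm ahead of it and the grasp point (between the pads) lies 3 mm ahead of it; z points along the fingers, y is the line along which they close (so a half turn about z gives the same grasp; the last joint's range is limited). The gripper opens to 88 mm and grips with 3 to 60 N. Pads are 20 mm wide; open, the fingers measure 115 mm over their backs; the gripper's body (75 mm by 178 mm) begins 61 mm behind the grasp point.
Start: joints at [-6.595, 20.558, 86.54, -0, 72.909, -6.595], TCP at [599.971, -0.004, 244.623] pointing down, gripper open.
Joint ranges: [-170.27, 170.27], [-57.76, 135], [12.27, 136.19], [-55.21, 235.2], [11.17, 155.16], [-170.74, 170.74]. Speed limits (degrees/s): [136.94, 136.94, 180, 180, 180, 180].

INTERFACE

Orientations are given as a 3x3 rotation matrix whose columns are the frame's x, y, z axes.
In Python, from station import r gives the robot as it stands. The module is installed in compiled form; this text tells all that it offers.
- The arm moves only by the shell command python3 -m handwheel 'ROWS' [FORCE]. ROWS is JSON, a list that holds one entry, the list of rows, each a list of 7 numbers: the turn, a rotation vector about the world's x, y, z in units of 8 degrees (1.0 is 8 degrees), then the shift along the world's x, y, z in units of 60 mm (1.0 is 60 mm), then the opening, from -1 (shut) to 1 (fully open). In form: [[[ax, ay, az, dx, dy, dz, fingers], ...]]. A call has 1 to 12 rows; each row is the pose to reach, as a shift and turn from the pose commanded when the call began; what a row does not reach only later rows make up. A row lasts 1/8 s, in which the tool goes at most 62.5 mm and 10.7 degrees, less where a joint would pass 70% of its speed; a pose out of reach is approached as far as the arm can. A call with a gripper value outside its range is refused whole. The fingers move at their own pace and stop on an object; FORCE is the grip in N (left out, the last holds). Time passes only in rows, so rows that repeat a pose let the fingers close. It gives the time, the measured TCP pose, the force, the opening and the grip force at its end, in the units of the state.
- r.get_obs(): the state, without advancing time (a new reading comes with each control period).
- r.get_image(name): name is "scene" or "side" or "wrist"; returns the picture (480x640x3 uint8, red, green, blue); there is no depth.
- r.camera_model(name): a dict with "mtx" (3x3 intrinsics, pixels), "rvec" (rotation vector, rad) and "tvec" (3), from world to camera coordinates, as OpenCV has them; the wrist camera has in their place "hand_eye" (4x4, takes a point from camera to tool coordinates, whose origin is the TCP and whose axes are the flange's). Camera axes: x right, y down, z forward; pixel columns grow to the right and rows downward; lengths in mm; the calibration is good to about 2 mm. A picture is of the moment at which its call begins: read the wrist's pose just before it. camera_model takes no time and is no camera call.
- r.job_done(): hands the job in; it is judged then, once.
The state is a dict: "time": time; "joint_positions": joint angles; "dq": joint speeds; "tau": joint torques, N m; "ee_pos": TCP position; "tcp_rot": TCP orientation; "ft_force": force on the tool from outside, world axes, zero at the start; "ft_torque": the same for the moment, N m; "grip_width": opening from 0.0 (shut) to 1.0 (fully open); "finger_force": force on a finger pad.
Only numpy, scipy, OpenCV 4.12 (cv2) and the standard library are available. Lean on these libraries where they do the work, as an engineer would, in place of code of your own. Each camera call takes 0.05 s, during which the arm holds its last target. There are 200 camera calls.

## Working session

There is one attempt and no reset: what is moved stays moved. The work goes in short steps, Python scripts to look and compute and a shell command to move; the robot and the scene stay as the last step left them, time stands still between calls to the robot, and variables do not carry over. Pictures are saved under pics/ and viewed, at most 13 in all, crops included, and the job is handed in when it is done.

```bash
mkdir -p pics; python3 - <<'E'
from station import r
import cv2,numpy as np
for n in("scene","side"):
    cv2.imwrite(f"pics/{n}0.png",r.get_image(n)[:,:,::-1])
    m=r.camera_model(n);R=cv2.Rodrigues(np.array(m["rvec"],float))[0]
    print(n,np.round(np.array(m["mtx"]).tolist(),1).tolist(),np.round(-R.T@np.array(m["tvec"]).ravel()),np.round(R,2).tolist())
print(r.camera_model("wrist"));o=r.get_obs();print(o["time"],o["tcp_rot"],o["ee_pos"])
E
```

```text
scene [[486.0, 0.0, 316.7], [0.0, 486.0, 245.7], [0.0, 0.0, 1.0]] [1104. -657.  955.] [[0.73, 0.69, 0.02], [0.5, -0.51, -0.71], [-0.48, 0.52, -0.71]]
side [[499.3, 0.0, 312.1], [0.0, 499.3, 242.8], [0.0, 0.0, 1.0]] [286. 821. 984.] [[-0.97, -0.24, -0.01], [-0.16, 0.71, -0.69], [0.17, -0.67, -0.72]]
{'mtx': array([[409.03218393,   0.        , 322.36099691],
       [  0.        , 409.03218393, 241.24484624],
       [  0.        ,   0.        ,   1.        ]]), 'hand_eye': array([[ 3.95716562e-04, -9.54757061e-01, -2.97386614e-01,
         8.21241575e+01],
       [ 9.99998920e-01, -4.30730488e-05,  1.46893105e-03,
         7.33437322e-02],
       [-1.41528164e-03, -2.97386874e-01,  9.54756013e-01,
        -1.38087417e+02],
       [ 0.00000000e+00,  0.00000000e+00,  0.00000000e+00,
         1.00000000e+00]])}
0.1 [[ 2.28099841e-05  9.99998741e-01 -1.58675795e-03]
 [ 9.99999982e-01 -2.25127308e-05  1.87351322e-04]
 [ 1.87315364e-04 -1.58676220e-03 -9.99998724e-01]] [5.99433518e+02 7.00927287e-02 2.43923924e+02]
```

View pics/scene0.png

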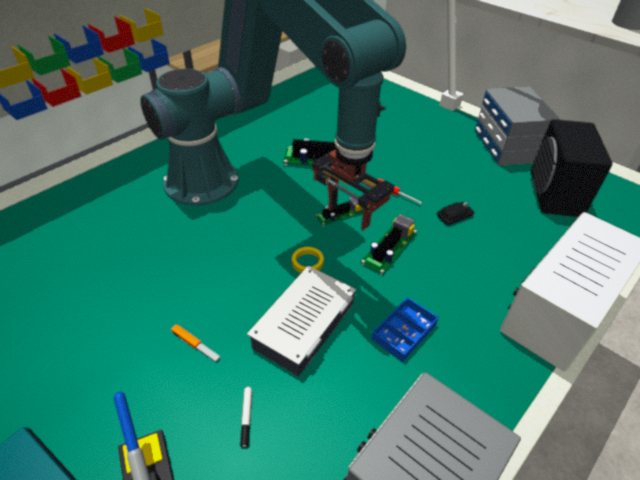

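View pics/side0.png

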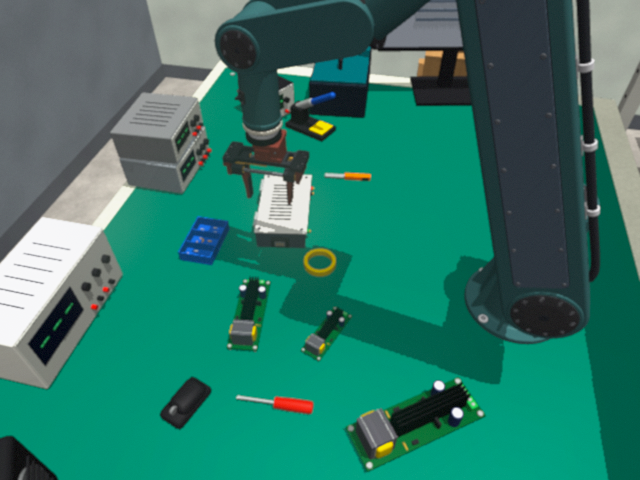

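The side view shows the case at (283,205), the spudger at (350,177), and three boards at (248,313), (327,333) and (415,425). I'll measure from one montage.

```bash
cat > h.py <<'E'
import numpy as np,cv2
from station import r
from scipy.optimize import least_squares
def cam(n):
    m=r.camera_model(n);return np.array(m["mtx"],float),np.array(m["rvec"],float).reshape(3,1),np.array(m["tvec"],float).reshape(3,1)
def proj(n,P):
    K,rv,t=cam(n);return cv2.projectPoints(np.array(P,float).reshape(-1,3),rv,t,K,None)[0].reshape(-1,2)
def back(n,uv,z):
    K,rv,t=cam(n);R=cv2.Rodrigues(rv)[0];c=(-R.T@t).ravel()
    d=R.T@np.linalg.inv(K)@np.array([uv[0],uv[1],1.]);return c+d*(z-c[2])/d[2]
def fit(pts,x0):
    # pts: list (cam, local xyz, uv); pose x,y,yaw(deg) on bench
    def f(p):
        a=np.radians(p[2]);c,s=np.cos(a),np.sin(a);e=[]
        for n,L,uv in pts:
            e+=list(proj(n,[p[0]+c*L[0]-s*L[1],p[1]+s*L[0]+c*L[1],L[2]])[0]-uv)
        return e
    s=least_squares(f,x0,x_scale=[10,10,5]);return s.x,np.round(s.fun.reshape(-1,2),1)
E
python3 - <<'E'
import cv2,numpy as np
from h import *
T=[("scene",245,262,115),("side",240,165,92),("side",222,272,84),("scene",165,318,60),("side",318,150,60),("scene",355,208,72)]
I={n:cv2.imread(f"pics/{n}0.png") for n in("scene","side")}
out=np.zeros((600,798,3),np.uint8)
for k,(n,u,v,s) in enumerate(T):
    t=cv2.resize(I[n][v:v+s,u:u+s],(266,266),interpolation=cv2.INTER_CUBIC)
    y,x=k//3*300,k%3*266
    out[y:y+266,x:x+266]=t
    for g in range(0,s,10):
        p=int(g*266/s);cv2.line(out,(x+p,y+266),(x+p,y+272),(255,)*3);cv2.putText(out,str(u+g),(x+p,y+284),0,.28,(255,)*3);
        cv2.line(out,(x,y+p),(x+4,y+p),(255,)*3)
cv2.imwrite("pics/m.png",out)
for a,b in [((240,281),(262,283)),((231,347),(242,280)),((304,352),(350,318)),((368,468),(483,413)),((248,333),(333,352))]:
    pass
d=lambda a,b:np.linalg.norm(back("side",a,9.)-back("side",b,9.))
print("med",d((229,347),(243,279)),"small",d((303,352),(336,308)),"large",d((346,430),(462,379)))
E
```

```text
med 198.5034212640568 small 142.83028567148463 large 274.7819643641192
```

View pics/m.png

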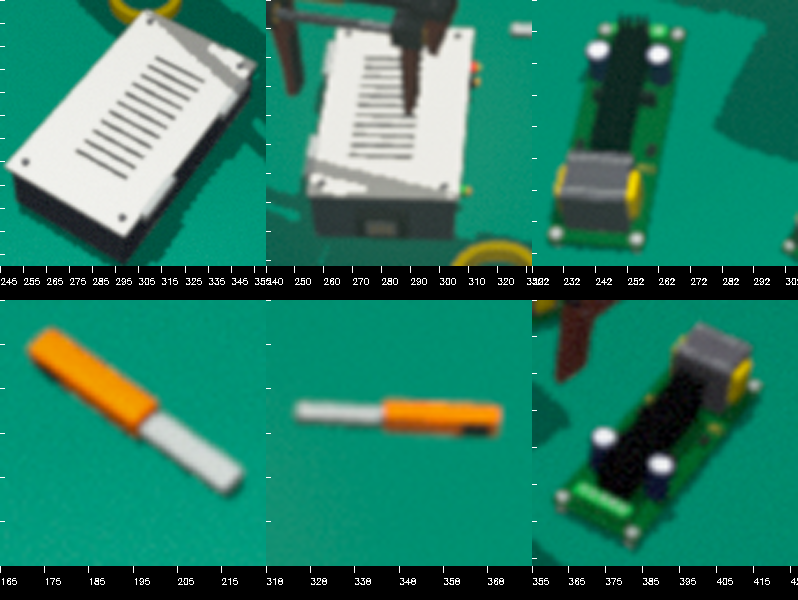

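The medium board measures 198.5 mm, so it is the target. The case front faces the robot and its mains socket points to +y. The spudger blade points away from the robot. Next I'll fit the poses.

```bash
python3 - <<'E'
from h import *
X0,X1,Y=-71,67,122
S,D="scene","side"
for n,z in(("case",59),):
  p=[(S,(X0,-Y,z),(247.2,333.3)),(S,(X1,-Y,z),(297.7,364)),(S,(X0,Y,z),(309.8,266.3)),(S,(X1,Y,z),(356.1,290.1)),
   (D,(X1,-Y,z),(264.9,174.7)),(D,(X0,-Y,z),(311.9,174.3)),(D,(X1,Y,z),(254.5,230.7)),(D,(X0,Y,z),(307.1,232.4))]
  x,e=fit(p,[650,-150,0]);print("case",x,e.tolist())
p=[(S,(85,7,9.5),(219.8,355.7)),(S,(85,-7,9.5),(216,361.3)),(S,(-55,9,16),(176.7,324.1)),(S,(-55,-9,16),(171.3,328.2)),(S,(25,9,16),(200.6,341)),
 (D,(85,-7,9.5),(324.8,173)),(D,(85,7,9.5),(324.8,177.5)),(D,(-55,-9,16),(371,173.5)),(D,(25,-9,16),(344.6,172.6))]
x,e=fit(p,[500,-400,0]);print("spud",x,e.tolist())
a,b=30,95
p=[(D,(a,-b,12),(245.1,280.8)),(D,(-a,-b,12),(268.1,282.4)),(D,(a,b,12),(229.6,345.6)),(D,(-a,b,12),(254.8,347.8)),
 (S,(-a,-b,12),(363.1,261.3)),(S,(a,-b,12),(381.8,270.8)),(S,(a,b,12),(415.1,231.3))]
x,e=fit(p,[700,100,0]);print("board",x,e.tolist())
print("tape",back(D,(320,262),18),"tray",back(D,(204,240),32),"marker",back(S,(246,417),8),"small", back(D,(327,333),10),"screwdriver",back(D,(275,403),10),back(D,(237,398),10))
E
```

```text
case [ 624.58310624 -171.43435206   10.26006115] [[-1.1, -0.5], [-0.1, -0.6], [-2.0, -1.2], [-0.4, -1.3], [-0.5, -2.0], [-1.0, -0.4], [-1.7, 0.3], [-1.9, 0.3]]
spud [ 468.16968878 -383.60348163    7.72285512] [[-0.0, -0.1], [-0.6, -1.3], [-0.5, -1.3], [-0.9, -0.3], [0.1, -1.1], [-0.7, -0.3], [-1.1, -1.9], [-1.6, -0.4], [-1.1, -0.9]]
board [610.4132242  178.38451015   8.4067356 ] [[-0.9, -0.5], [-0.3, -0.6], [-1.0, -0.1], [0.1, -0.4], [-1.0, -1.0], [-0.1, -0.7], [-0.3, -1.5]]
tape [480.6633333   -8.50164908  18.        ] tray [796.1127015   -3.39660827  32.        ] marker [ 701.89028745 -418.32337004    8.        ] small [417.58203388 192.81427439  10.        ] screwdriver [485.3785387  383.62436359  10.        ] [565.72211907 391.2299098   10.        ]
```

```bash
python3 -m handwheel '[[[0,0,-10.29,-2.19,-6.39,-1.9,0.4],[0,0,-10.29,-2.19,-6.39,-1.9,0.4],[0,0,-10.29,-2.19,-6.39,-1.9,0.4],[0,0,-10.29,-2.19,-6.39,-1.9,0.4],[0,0,-10.29,-2.19,-6.39,-1.9,0.4],[0,0,-10.29,-2.19,-6.39,-1.9,0.4],[0,0,-10.29,-2.19,-6.39,-1.9,0.4],[0,0,-10.29,-2.19,-6.39,-1.9,0.4],[0,0,-10.29,-2.19,-6.39,-1.9,0.4],[0,0,-10.29,-2.19,-6.39,-1.9,0.4],[0,0,-10.29,-2.19,-6.39,-1.9,0.4],[0,0,-10.29,-2.19,-6.39,-1.9,0.4]]]'
cat >> h.py <<'E'
def wcam(o):
    m=r.camera_model("wrist");H=np.array(m["hand_eye"]);T=np.eye(4);T[:3,:3]=o["tcp_rot"];T[:3,3]=o["ee_pos"]
    return np.array(m["mtx"]),T@H
def wback(o,uv,z):
    K,C=wcam(o);d=C[:3,:3]@np.linalg.inv(K)@np.array([uv[0],uv[1],1.]);c=C[:3,3];return c+d*(z-c[2])/d[2]
def wproj(o,P):
    K,C=wcam(o);q=np.linalg.inv(C)@np.r_[P,1.];q=K@q[:3];return q[:2]/q[2]
def snap(n):
    import pickle;o=r.get_obs();cv2.imwrite(f"pics/{n}.png",r.get_image("wrist")[:,:,::-1]);pickle.dump(o,open(f"pics/{n}.pkl","wb"))
    print(o["time"],np.round(o["ee_pos"],1),np.round(o["tcp_rot"],3).tolist(),np.round(o["ft_force"],1),o["grip_width"]);return o
E
python3 -c "
from h import *
snap('w1')"
```

```text
time: 1.6
ee_pos: [468.9, -382.9, 130.8]
tcp_rot: [[0.991, 0.135, 0.0], [0.135, -0.991, -0.0], [0.0, 0.0, -1.0]]
ft_force: [-0.1, -0.1, -0.1]
grip_width: 0.702
finger_force: 0.0
1.6 [ 468.9 -382.9  130.8] [[0.991, 0.135, 0.0], [0.135, -0.991, -0.0], [0.0, 0.0, -1.0]] [-0.1 -0.1 -0.1] 0.7015434231120129
```

View pics/w1.png

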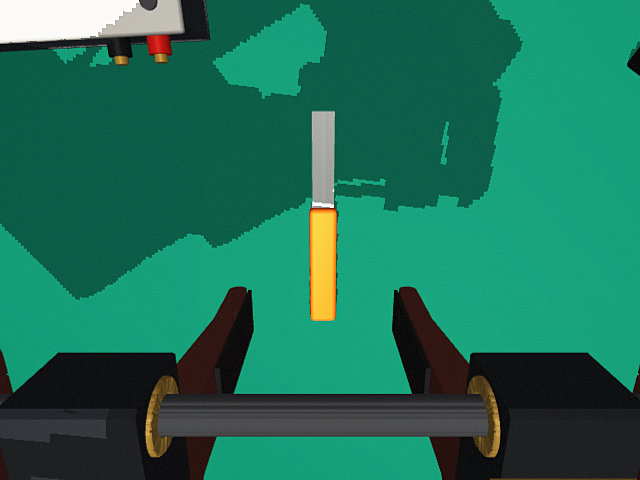

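The spudger is centred at u=323. Its blade tip is at v=111, the handle front at v=208 and the handle back at about v=320. The case's front edge and its output posts show at top left.

```bash
python3 - <<'E'
from h import *;import pickle
o=pickle.load(open("pics/w1.pkl","rb"))
for uv,z in(((323.3,111),8),((323.3,208.5),16),((323.2,320),16),((207,40),59)):
    p=wback(o,uv,z);print(np.round(p,1),np.round(np.array(o["tcp_rot"]).T@(p-o["ee_pos"]),1))
E
```

```text
[ 552.4 -372.1    8. ] [ 84.1   0.5 122.9]
[ 494.1 -380.1   16. ] [ 25.4   0.6 114.9]
[ 416.4 -390.7   16. ] [-53.1   0.6 114.8]
[ 575.8 -314.    59. ] [115.3 -53.8  71.9]
```

```bash
python3 -m handwheel '[[[0,0,0,0,0,-0.9,0],[0,0,0,0,0,-1.5,0],[0,0,0,0,0,-1.77,0],[0,0,0,0,0,-1.77,0],[0,0,0,0,0,-1.77,0],[0,0,0,0,0,-1.77,-1],[0,0,0,0,0,-1.77,-1],[0,0,0,0,0,-1.77,-1],[0,0,0,0,0,-1.77,-1],[0,0,0,0,0,-1.77,-1],[0,0,0,0,0,-1.77,-1]]]' 50
```

```text
time: 3.02
ee_pos: [468.7, -383.6, 24.7]
tcp_rot: [[0.991, 0.134, 0.0], [0.134, -0.991, -0.0], [0.0, 0.0, -1.0]]
ft_force: [-0.3, -0.1, 4.8]
grip_width: 0.204
finger_force: 50.0
```

```bash
python3 -m handwheel '[[[0,0,0,0,0,0.6,-1],[0,0,0,0,0,1.4,-1],[0,0,0,0,0,2.2,-1],[0,0,0,0,0,2.92,-1],[0,0,0.31,0.1,0.8,2.92,-1],[0,0,0.31,0.15,1.6,2.92,-1],[0,0,0.31,0.19,2.4,2.92,-1],[0,0,0.31,0.19,3.1,2.92,-1],[0,0,0.31,0.19,3.1,2.92,-1],[0,0,0.31,0.19,3.1,2.92,-1],[0,0,0.31,0.19,3.1,2.92,-1]]]'
python3 -c "
from h import *
snap('w2')"
```

```text
time: 4.4
ee_pos: [480.2, -198.6, 199.6]
tcp_rot: [[0.985, 0.175, 0.0], [0.175, -0.985, -0.0], [0.0, 0.0, -1.0]]
ft_force: [-0.3, -0.4, -0.7]
grip_width: 0.2
finger_force: 50.0
4.4 [ 480.2 -198.6  199.6] [[0.985, 0.175, 0.0], [0.175, -0.985, -0.0], [0.0, 0.0, -1.0]] [-0.3 -0.4 -0.7] 0.19953543125126372
```

View pics/w2.png

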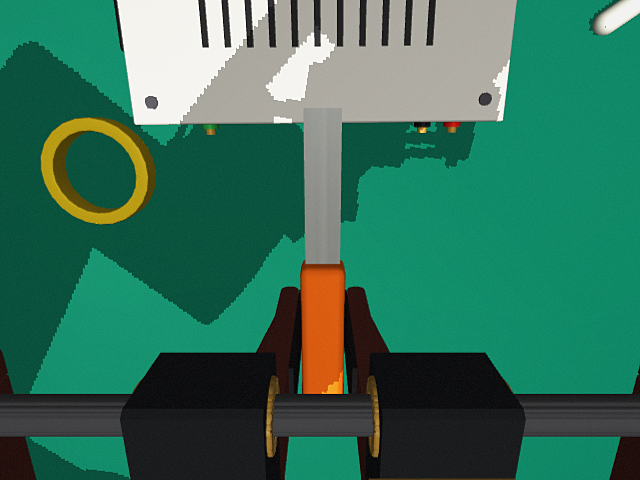

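The cover's front corners are at (134,124) and (503,121), and the blade tip at (323,108).

```bash
python3 - <<'E'
from h import *;import pickle
o=pickle.load(open("pics/w2.pkl","rb"))
a=wback(o,(134,124),59);b=wback(o,(503.5,121),59);d=a-b;yaw=np.degrees(np.arctan2(-d[0],d[1]))
print(a,b,np.linalg.norm(d),yaw)
e=np.array([np.cos(np.radians(yaw)),np.sin(np.radians(yaw))]);m=(a+b)[:2]/2
print("slot",m+6*e,"case",m+71*e)
t=wback(o,(323,108),o["ee_pos"][2]-16.7);print("tip",np.array(o["tcp_rot"]).T@(t-o["ee_pos"]))
E
```

```text
[533.56749428 -63.87095107  59.        ] [ 577.90593965 -301.59250971   59.        ] 241.8210850664642 10.565081406192222
slot [ 561.63500061 -181.63161676] case [ 625.53307347 -169.71371908]
tip [84.37070051  0.22536478 16.71745757]
```

```bash
python3 -m handwheel '[[[0,0,0.04,-0.533,-0.07,0,-1],[0,0,0.04,-0.533,-0.07,-0.8,-1],[0,0,0.04,-0.533,-0.07,-1.6,-1],[0,0,0.04,-0.533,-0.07,-2.1,-1],[0,0,0.04,-0.533,-0.07,-2.23,-1],[0,0,0.04,-0.533,-0.07,-2.23,-1],[0,0,0.04,-0.533,-0.07,-2.23,-1],[0,0,0.04,-0.533,-0.07,-2.23,-1]]]' 60
python3 -c "
from h import *
o=snap('w3')
im=cv2.imread('pics/w3.png');s=r.get_image('side')[:,:,::-1]
out=np.zeros((600,800,3),np.uint8);out[:300,:400]=cv2.resize(im,(400,300));out[:300,400:]=cv2.resize(s[150:255,230:370],(400,300),interpolation=2)
s=r.get_image('scene')[:,:,::-1];out[300:,:400]=cv2.resize(s[240:375,190:370],(400,300),interpolation=2);cv2.imwrite('pics/m3.png',out)"
```

```text
time: 5.45
ee_pos: [448.8, -202.2, 66.9]
tcp_rot: [[0.983, 0.182, 0.002], [0.182, -0.983, -0.001], [0.002, 0.002, -1.0]]
ft_force: [0.3, -0.3, -0.2]
grip_width: 0.198
finger_force: 60.0
5.45 [ 448.8 -202.2   66.9] [[0.983, 0.182, 0.002], [0.182, -0.983, -0.001], [0.002, 0.002, -1.0]] [ 0.3 -0.3 -0.2] 0.19780849288898922
```

View pics/m3.png

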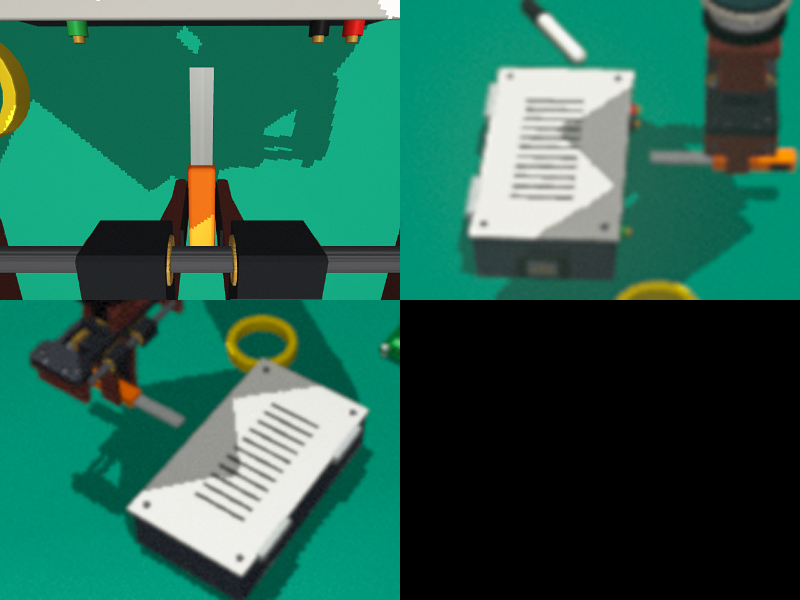

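The blade points squarely at the middle of the front wall, with its tip about 25–30 mm short of the slot. Inserting now.

```bash
python3 -m handwheel '[[[0,0,0,0.2,0.037,-0.01,-1],[0,0,0,0.4,0.073,-0.01,-1],[0,0,0,0.5,0.092,-0.01,-1],[0,0,0,0.6,0.11,-0.01,-1],[0,0,0,0.7,0.128,-0.01,-1],[0,0,0,0.7,0.128,-0.01,-1],[0,0,0,0.7,0.128,-0.01,-1]]]'
```

```text
time: 6.48
ee_pos: [489.7, -193.8, 65.1]
tcp_rot: [[0.983, 0.182, -0.0], [0.182, -0.983, 0.0], [-0.0, -0.0, -1.0]]
ft_force: [0.9, -0.3, -0.8]
grip_width: 0.198
finger_force: 60.0
```

```bash
python3 -m handwheel '[[[0,0,0,0.1,0.018,0,-1],[0,0,0,0.205,0.037,0,-1],[0,0,0,0.21,0.038,0.1,-1],[0,0,0,0.21,0.038,0.197,-1],[0,0,0,0.225,0.041,0.337,-1],[0,0,0,0.259,0.047,0.508,-1],[0,0,0,0.31,0.056,0.675,-1],[0,0,0,0.395,0.072,0.875,-1],[0,0,0,0.505,0.092,1.063,-1],[0,0,0,0.638,0.116,1.235,-1],[0,0,0,0.79,0.144,1.39,-1],[0,0,0,0.79,0.144,1.39,-1]]]'
python3 -c "
from h import *
snap('w4')
im=cv2.imread('pics/w4.png');s=r.get_image('side')[:,:,::-1]
out=np.zeros((300,800,3),np.uint8);out[:300,:400]=cv2.resize(im,(400,300));out[:300,400:]=cv2.resize(s[150:255,230:370],(400,300),interpolation=2)
cv2.imwrite('pics/m4.png',out)"
```

```text
time: 7.98
ee_pos: [539.2, -185.6, 149.6]
tcp_rot: [[0.983, 0.182, 0.003], [0.182, -0.983, -0.001], [0.002, 0.001, -1.0]]
ft_force: [-0.6, -0.4, -1.5]
grip_width: 0.202
finger_force: 60.0
7.975 [ 539.2 -185.6  149.6] [[0.983, 0.182, 0.003], [0.182, -0.983, -0.001], [0.002, 0.001, -1.0]] [-0.6 -0.4 -1.5] 0.20231746003579612
```

View pics/m4.png

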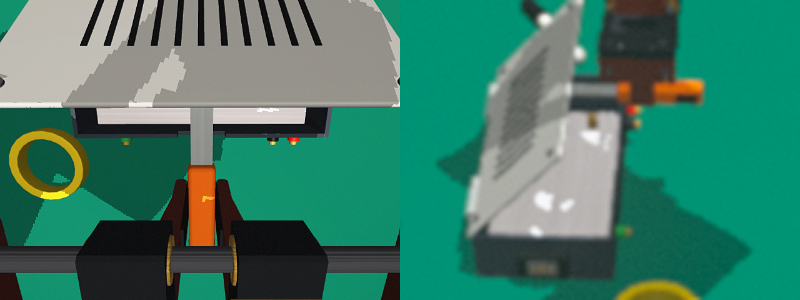

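The cover is lifted about 50° on the blade and stays square. Pushing on past vertical.

```bash
python3 -m handwheel '[[[0,0,0,0.206,0.038,0.158,-1],[0,0,0,0.433,0.079,0.282,-1],[0,0,0,0.675,0.124,0.372,-1],[0,0,0,0.928,0.17,0.42,-1],[0,0,0,1.187,0.218,0.435,-1],[0,0,0,1.3,0.238,0.425,-1],[0,0,0,1.39,0.256,0.415,-1],[0,0,0,1.48,0.271,0.4,-1],[0,0,0,1.56,0.286,0.38,-1],[0,0,0,1.725,0.317,0.33,-1],[0,0,0,1.725,0.317,0.33,-1],[0,0,0,1.725,0.317,0.33,-1]]]'
python3 -c "
from h import *
im=r.get_image('scene')[:,:,::-1];s=r.get_image('side')[:,:,::-1]
out=np.zeros((300,800,3),np.uint8);out[:300,:400]=cv2.resize(im[200:380,190:430],(400,300));out[:300,400:]=cv2.resize(s[120:270,190:390],(400,300),interpolation=2)
cv2.imwrite('pics/m5.png',out)"
```

```text
time: 9.57
ee_pos: [640.8, -166.2, 168.3]
tcp_rot: [[0.983, 0.182, -0.0], [0.182, -0.983, 0.0], [-0.0, -0.0, -1.0]]
ft_force: [-0.0, -0.3, -1.6]
grip_width: 0.199
finger_force: 60.0
```

View pics/m5.png

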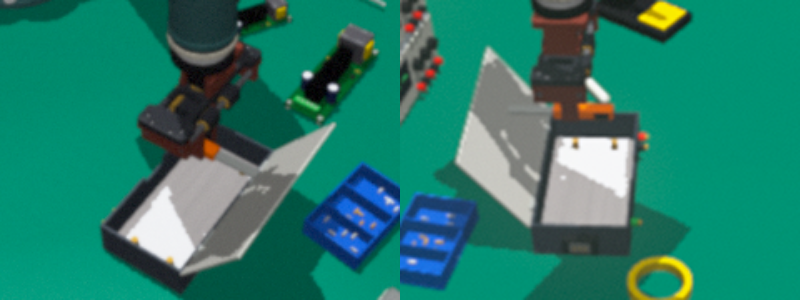

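The cover is fully back on its stop. Retreating and returning the spudger to its old spot.

```bash
python3 -m handwheel '[[[0,0,0,-0.9,-0.16,0.1,-1],[0,0,0,-1.8,-0.33,0.1,-1],[0,0,0,-2.5,-0.5,0,-1],[0,0,-0.1,-2.87,-1.2,0,-1],[0,0,-0.2,-2.87,-2.1,0,-1],[0,0,-0.33,-2.87,-3,0,-1],[0,0,-0.33,-2.87,-3.62,-0.3,-1],[0,0,-0.33,-2.87,-3.62,-1,-1],[0,0,-0.33,-2.87,-3.62,-1.7,-1],[0,0,-0.33,-2.87,-3.62,-2,-1],[0,0,-0.33,-2.87,-3.62,-2.2,-1],[0,0,-0.33,-2.87,-3.62,-2.2,-1]]]'
```

```text
time: 11.18
ee_pos: [468.9, -383.5, 36.6]
tcp_rot: [[0.991, 0.137, 0.0], [0.137, -0.991, 0.0], [0.0, -0.0, -1.0]]
ft_force: [0.2, -0.1, 0.1]
grip_width: 0.2
finger_force: 60.0
```

```bash
python3 -m handwheel '[[[0,0,0,0,0,-0.1,-1],[0,0,0,0,0,-0.16,-1],[0,0,0,0,0,-0.195,-1],[0,0,0,0,0,-0.195,-1],[0,0,0,0,0,-0.195,-1],[0,0,0,0,0,-0.195,0],[0,0,0,0,0,-0.195,0],[0,0,0,0,0,-0.195,0],[0,0,0,0,0,-0.195,0]]]'
```

```text
time: 12.3
ee_pos: [468.7, -383.5, 24.8]
tcp_rot: [[0.991, 0.136, 0.0], [0.136, -0.991, 0.0], [0.0, -0.0, -1.0]]
ft_force: [-0.3, 0.5, -1.0]
grip_width: 0.499
finger_force: 0.0
```

```bash
python3 -m handwheel '[[[0,0,0,0,0,0.8,0],[0,0,0,0,0,1.8,0],[0,0,0,0,0,2.8,0],[0,0,0.5,0,0.2,3.75,0],[0,0,1.8,0.25,1.2,3.75,0.2],[0,0,3.1,0.5,2.2,3.75,0.2],[0,0,4.4,0.75,3.2,3.75,0.2],[0,0,5.7,1,4.2,3.75,0.2],[0,0,7,1.25,5.2,3.75,0.2],[0,0,8.3,1.5,6.2,3.75,0.2],[0,0,9.6,1.75,7.2,3.75,0.2],[0,0,10.4,2,8.2,3.75,0.2]]]'
python3 -m handwheel '[[[0,0,0.9,0.3,1,-0.4,0.2],[0,0,0.9,0.3,1.37,-0.83,0.2],[0,0,0.9,0.3,1.37,-0.83,0.2],[0,0,0.9,0.3,1.37,-0.83,0.2],[0,0,0.9,0.3,1.37,-0.83,0.2]]]'
python3 -c "
from h import *
snap('w6')
s=r.get_image('scene')[:,:,::-1];cv2.imwrite('pics/s6.png',s)"
```

```text
time: 13.8
ee_pos: [588.9, 110.6, 249.8]
tcp_rot: [[-0.023, 1.0, 0.0], [1.0, 0.023, -0.0], [-0.0, 0.0, -1.0]]
ft_force: [0.5, -0.8, 0.6]
grip_width: 0.598
finger_force: 0.0
time: 14.42
ee_pos: [607.4, 189.5, 201.3]
tcp_rot: [[-0.142, 0.99, 0.002], [0.99, 0.142, 0.0], [-0.0, 0.002, -1.0]]
ft_force: [0.4, -0.2, -0.7]
grip_width: 0.602
finger_force: 0.0
14.425 [607.4 189.5 201.3] [[-0.142, 0.99, 0.002], [0.99, 0.142, 0.0], [-0.0, 0.002, -1.0]] [ 0.4 -0.2 -0.7] 0.6019717367281837
```

View pics/w6.png

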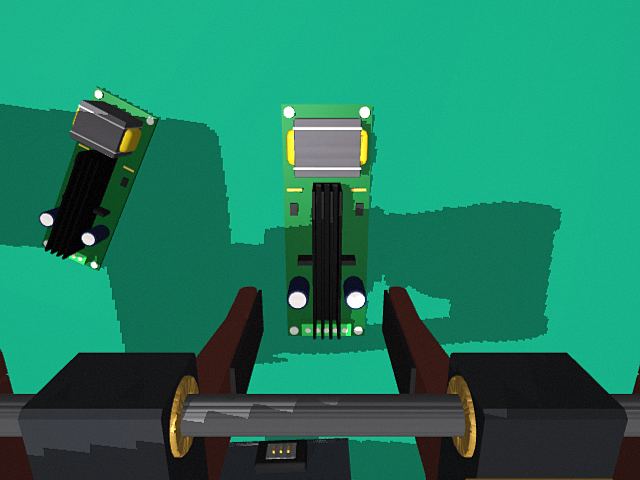

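The board is below. Its corner studs are at (289,112), (365,112), (294,330) and (358,330), and the heat-sink top runs from (327,184) to (328,338).

```bash
python3 - <<'E'
from h import *;import pickle
o=pickle.load(open("pics/w6.pkl","rb"))
for uv,z in(((282,104.5),11),((375,106.5),11),((289,112),12),((365,112),12),((294,330),12),((358,330),12),((327,184),51),((328,338),51),((331,148.5),53)):
    print(uv,np.round(wback(o,uv,z),1))
S=[wback(o,uv,12)[:2] for uv in((289,112),(365,112),(294,330),(358,330))]
c=np.mean(S,0);d=(S[0]+S[1]-S[2]-S[3]);u=d/np.linalg.norm(d);print("c",c,"yaw",np.degrees(np.arctan2(-u[0],u[1])),np.linalg.norm(d)/2,"bal",c+22*u)
A,B=wback(o,(327,184),51)[:2],wback(o,(328,338),51)[:2];w=(A-B)/np.linalg.norm(A-B);print("sink",np.linalg.norm(A-B),"yaw",np.degrees(np.arctan2(-w[0],w[1])),"bal",A-18*w)
E
```

```text
(282, 104.5) [565.3 273.2  11. ]
(375, 106.5) [635.7 281.8  11. ]
(289, 112) [571.3 268.5  12. ]
(365, 112) [628.7 276.8  12. ]
(294, 330) [597.8  83.5  12. ]
(358, 330) [654.8  91.6  12. ]
(327, 184) [606.5 224.4  51. ]
(328, 338) [625.3 102.5  51. ]
(331, 148.5) [605.6 249.2  53. ]
c [613.14984812 180.11348014] yaw 8.095749919790576 186.91231706311848 bal [610.05163666 201.89423049]
sink 123.24137937838267 yaw 8.74210332368578 bal [609.26500448 206.56770554]
```

```bash
python3 -m handwheel '[[[0,0,0.03,0.038,0.233,0,0],[0,0,0.03,0.038,0.233,-0.9,0],[0,0,0.03,0.038,0.233,-1.6,0],[0,0,0.03,0.038,0.233,-2.1,0],[0,0,0.03,0.038,0.233,-2.5,0],[0,0,0.03,0.038,0.233,-2.655,0],[0,0,0.03,0.038,0.233,-2.655,0],[0,0,0.03,0.038,0.233,-2.655,0]]]' 20
python3 -m handwheel '[[[0,0,0,0,0,0,-1],[0,0,0,0,0,0,-1],[0,0,0,0,0,0,-1],[0,0,0,0,0,0,-1],[0,0,0,0,0,0,-1],[0,0,0,0,0,0,-1],[0,0,0,0,0,0,-1]]]' 20
```

```text
time: 15.52
ee_pos: [609.9, 205.0, 41.8]
tcp_rot: [[-0.147, 0.989, 0.002], [0.989, 0.147, 0.0], [0.0, 0.002, -1.0]]
ft_force: [-0.6, -0.0, 0.6]
grip_width: 0.497
finger_force: 0.0
time: 16.4
ee_pos: [608.9, 204.7, 41.1]
tcp_rot: [[-0.147, 0.989, -0.0], [0.989, 0.147, 0.0], [0.0, -0.0, -1.0]]
ft_force: [-1.7, -0.6, 5.9]
grip_width: 0.249
finger_force: 20.0
```

```bash
python3 -m handwheel '[[[0,0,0,0,0,0,-1],[0,0,0,0,0,0,-1],[0,0,0,0,0,0.03,-1],[0,0,0,0,0,0.06,-1],[0,0,0,0,0,0.1,-1],[0,0,0,0,0,0.15,-1],[0,0,0,0,0,0.2,-1],[0,0,0,0,0,0.2,-1],[0,0,0,0,0,0.2,-1],[0,0,0,0,0,0.2,-1]]]' 55
python3 -c "
from h import *
o=snap('w7');print(o['ft_torque'])"
```

```text
time: 17.65
ee_pos: [608.9, 204.7, 52.5]
tcp_rot: [[-0.147, 0.989, -0.0], [0.989, 0.147, -0.0], [0.0, -0.0, -1.0]]
ft_force: [-0.9, -0.6, -6.4]
grip_width: 0.244
finger_force: 55.0
17.65 [608.9 204.7  52.5] [[-0.147, 0.989, -0.0], [0.989, 0.147, -0.0], [0.0, -0.0, -1.0]] [-0.9 -0.6 -6.4] 0.24370162876803592
[ 0.03043171  0.01671283 -0.0013927 ]
```

View pics/w7.png

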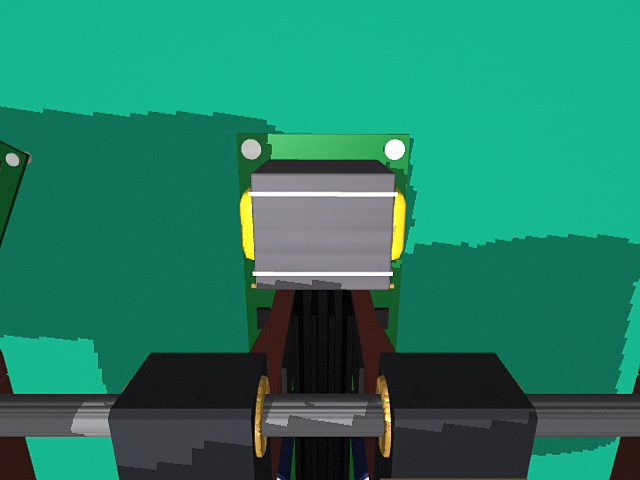

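```bash
python3 - <<'E'
from h import *;import pickle
o=pickle.load(open("pics/w7.pkl","rb"));R=np.array(o["tcp_rot"])
for uv,z in(((237,134.5),22.4),((411,134.5),22.4),((251,149),23.4),((395,149),23.4),((251,289),64.4),((395,289),64.4)):
    print(uv,np.round(R.T@(wback(o,uv,z)-o["ee_pos"]),1))
E
```

```text
(237, 134.5) [ 74.2 -33.7  30.2]
(411, 134.5) [74.2 35.6 30.1]
(251, 149) [ 68.6 -28.2  29.2]
(395, 149) [68.7 29.4 29.1]
(251, 289) [ 26.  -23.7 -11.8]
(395, 289) [ 26.   24.6 -11.9]
```

```bash
python3 -m handwheel '[[[0,0,0,0,0,0.1,-1],[0,0,0,0,0,0.3,-1],[0,0,0,0,0,0.6,-1],[0,0,0,0,0,0.9,-1],[0,0,0,0,0,1.2,-1],[0,0,0,0,0,1.5,-1],[0,0,0,0,0,1.7,-1],[0,0,0,0,0,1.79,-1],[0,0,0,0,-0.1,1.79,-1],[0,0,0,0.01,-0.3,1.79,-1],[0,0,0.02,0.02,-0.6,1.79,-1],[0,0,0.04,0.03,-1,1.79,-1]]]'
python3 -m handwheel '[[[0,0,0.02,0.01,-0.4,0,-1],[0,0,0.04,0.03,-0.8,0,-1],[0,0,0.06,0.04,-1.2,0,-1],[0,0,0.08,0.05,-1.6,0,-1],[0,0,0.1,0.06,-2,0,-1],[0,0,0.12,0.08,-2.4,0,-1],[0,0,0.14,0.09,-2.8,0,-1],[0,0,0.16,0.11,-3.2,0,-1],[0,0,0.18,0.13,-3.6,0,-1],[0,0,0.19,0.14,-3.9,0,-1],[0,0,0.2,0.15,-4.1,0,-1],[0,0,0.2,0.15,-4.2,0,-1]]]'
```

```text
time: 19.2
ee_pos: [610.5, 143.2, 159.4]
tcp_rot: [[-0.153, 0.988, -0.001], [0.988, 0.153, -0.0], [-0.0, -0.001, -1.0]]
ft_force: [0.8, 0.7, -6.4]
grip_width: 0.244
finger_force: 55.0
time: 20.7
ee_pos: [619.6, -108.0, 159.9]
tcp_rot: [[-0.18, 0.984, -0.0], [0.984, 0.18, 0.0], [0.0, -0.0, -1.0]]
ft_force: [-0.4, -0.5, -6.4]
grip_width: 0.25
finger_force: 55.0
```

```bash
python3 -m handwheel '[[[0,0,0,0,-0.2,0,-1],[0,0,0,0,-0.4,0,-1],[0,0,0,0.007,-0.55,0,-1],[0,0,0,0.007,-0.623,-0.1,-1],[0,0,0,0.007,-0.623,-0.25,-1],[0,0,0,0.007,-0.623,-0.4,-1],[0,0,0,0.007,-0.623,-0.5,-1],[0,0,0,0.007,-0.623,-0.563,-1],[0,0,0,0.007,-0.623,-0.563,-1],[0,0,0,0.007,-0.623,-0.563,-1],[0,0,0,0.007,-0.623,-0.563,-1]]]'
python3 -c "
from h import *
o=snap('w8');print(o['ft_torque'])
w=cv2.imread('pics/w8.png');im=r.get_image('scene')[:,:,::-1];s=r.get_image('side')[:,:,::-1]
out=np.zeros((600,800,3),np.uint8);out[:300,:400]=cv2.resize(im[230:380,150:350],(400,300),interpolation=2);out[:300,400:]=cv2.resize(s[120:270,190:390],(400,300),interpolation=2)
out[300:,:400]=cv2.resize(w,(400,300));out[300:,400:]=cv2.resize(im,(400,300))
cv2.imwrite('pics/m8.png',out)"
```

```text
time: 22.08
ee_pos: [620.4, -144.8, 126.6]
tcp_rot: [[-0.181, 0.984, 0.001], [0.984, 0.181, -0.0], [-0.0, 0.0, -1.0]]
ft_force: [-0.9, 0.6, -4.7]
grip_width: 0.245
finger_force: 55.0
22.075 [ 620.4 -144.8  126.6] [[-0.181, 0.984, 0.001], [0.984, 0.181, -0.0], [-0.0, 0.0, -1.0]] [-0.9  0.6 -4.7] 0.24468910944153766
[ 0.03476026 -0.02625186 -0.04155855]
```

View pics/m8.png

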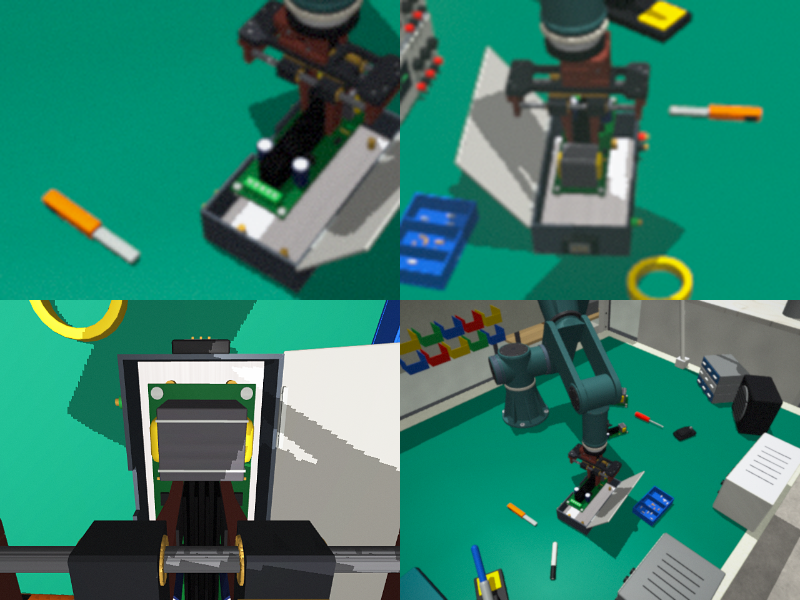

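The board hangs level over the open case, with the transformer at the mains-socket end and the spudger flat on the bench. I'll do one centring check against the rim corners, at about (190,89) and (453,86) in the wrist image.

```bash
python3 - <<'E'
from h import *;import pickle
o=pickle.load(open("pics/w8.pkl","rb"));R=np.array(o["tcp_rot"])
a,b=wback(o,(191,89),55),wback(o,(453,86),55);print(a,b,np.linalg.norm(a-b))
d=b-a;y=np.degrees(np.arctan2(d[1],d[0]));m=(a+b)/2;t=np.radians(y);print("yaw",y,"centre",m[:2]-120*np.array([-np.sin(t),np.cos(t)]))
P,Q=wback(o,(157*1.6,93*1.6),97),wback(o,(242*1.6,93*1.6),97);print("studs tool",R.T@(P-o["ee_pos"]),R.T@(Q-o["ee_pos"]))
t=np.radians(10.4)
for x in(-65,65):print(wproj(o,[625.4+x*np.cos(t)-120*np.sin(t),-170.2+x*np.sin(t)+120*np.cos(t),55]))
E
```

```text
[541.85006611 -64.20848675  55.        ] [665.44452384 -40.08296848  55.        ] 125.92708451393173
yaw 11.045194439175091 centre [ 626.63728322 -169.92289196]
studs tool [ 68.6726569  -28.21758106  29.57488762] [68.6857596  26.33455709 29.60102353]
[186.7924802   87.51727136]
[457.26583061  87.6687618 ]
```

```bash
python3 -c "
from station import r
print(r.job_done())"
```

```text
the job is handed in; nothing more can be done
None
```

I handed the job in at about 22 s: the cover is levered fully back and the spudger lies flat on the bench. The 200 mm board is held level about 3 cm above the rim, within about 2 mm of centre by camera, with its transformer at the mains-socket end.

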